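# Square up a two-jar carrier kit in the corner jig and clamp it

## Task

Make up the flat kit of a two-jar wooden carrier in the corner jig: stack the board with the two round holes on the plain base board that already lies askew in the jig, and the board with the hand slot on top, with all three pushed up flush against both fences. Then swing the hold-down arm over and press it down so that its rubber foot bears firmly on the squared stack. Do not knock or shift the jars, tape roll, stapler and marker that stand about.

Things in the scene. Friction and masses are not known exactly. Their poses are not given: they have to be found in the camera images.
- jig: the fixed corner jig: a dark wooden bed 250 (own x) x 150 (own y) mm, 12 mm thick, origin at the centre of its underside on the table, with two plain aluminium fences 40 mm high above the bed and 12 mm thick: the end fence across its far (+x) end, the long fence along its left (+y) side. Boards go inside them, toward -x and -y
- jig_corner (a point): inner corner of the fences, on the top of the bed (12 mm above the table), axes as the jig's: the end fence's face is the plane x = 0, the long fence's face is the plane y = 0. The long fence has an open finger gap from x = -108 to -32 mm, opposite the middle of a squared board. The bed reaches from x = -170 to +80, y = -123 to +27 mm
- jig_seat (a point): the middle of the squared boards' place, on the top of the bed: 70 mm from the end fence's face and 32 mm from the long fence's face; axes as the jig's. A squared board lies centred over it with its 140 mm side along x
- base_board_centre (a point): centre (half-way up) of the plain solid plywood board, 140 (own x) x 64 (own y) x 12 mm (own z), lying loose and askew on the bed of the jig; 60 to 130 g
- holed_board_centre (a point): centre (half-way up) of the plywood board with two round holes of 42 mm, 140 (own x) x 64 (own y) x 10 mm (own z); the holes are 33 mm either side of the centre along own x; 40 to 85 g. It starts on one bay of the sloped stand
- slot_board_centre (a point): centre (half-way up) of the plywood board with one oblong hand slot (74 mm along own x, 24 mm wide) in its middle, 140 (own x) x 64 (own y) x 8 mm (own z); 40 to 85 g. It starts on the other bay of the sloped stand
- stand: the fixed dark steel stand, origin at the centre of its underside on the table, footprint 160 x 170 mm, with two bays 48 mm either side of its middle along own y. Each is a strip 40 mm wide rising at 27 degrees toward own +x (away from the robot). A board lies on it, length up the slope, lower end on a lip, long sides overhanging by 12 mm; its underside's middle is 62 mm up
- holddown_grip (a point): point on the axis of the black rubber grip (15 mm thick, 38 mm long) at the free end of the jig's steel hold-down arm, 81 mm from the hinge; it moves with the arm
- holddown_pivot (a point): hinge of the hold-down arm, behind the end fence on the squared boards' centre line, 37 mm beyond the fence's inner face, 64 mm above the table; its axis lies along the jig's y. The arm is 100 mm long, 14 mm wide, 10 mm thick, and carries a rubber foot 53 mm from the hinge that reaches 22 mm below the arm's axis (raised, the foot overhangs the end fence)
- holddown (a joint): angle of the hold-down arm in rad: 0 = level, pointing to the jig's -x, its foot just on top of a full stack of three boards; it grows as the arm swings up, to 1.7 (1.57 = upright). Stiff hinge (about 0.12 N m): the arm stays where it is left
- jar_mid: a full glass jar with a twist-off lid, 69 mm across, 112 mm tall, origin at the centre of its underside; a bystander, between the jig and the stand
- jar_left: a full glass jar with a twist-off lid, 69 mm across, 112 mm tall, origin at the centre of its underside; a bystander, at the left of the work
- jar_right: a full glass jar with a twist-off lid, 69 mm across, 112 mm tall, origin at the centre of its underside; a bystander, at the right of the work
- stapler: hand stapler, 32 x 137 (own y) x 44 mm, origin at the centre of its underside; a bystander at the right
- tape_roll: roll of parcel tape lying flat, 66 mm across, 48 mm high, origin at the centre of its underside; a bystander at the left
- marker: felt marker, 17 x 130 (own y) x 18 mm, lying between the jig and the stand; a bystander

How it is judged:
On the way:
1. all three boards lie stacked in order and flush against both fences, with the hold-down arm still up (x of base_board_centre in the frame of jig_corner between -0.0735 and -0.0665 m and y of base_board_centre in the frame of jig_corner between -0.0355 and -0.0285 m and z of base_board_centre in the frame of jig_corner between 0.0035 and 0.0085 m and angle between the x axis of each of base_board_centre, holed_board_centre, slot_board_centre and the x axis of jig_corner, either way round below 0.035 rad and x of holed_board_centre in the frame of jig_corner between -0.0735 and -0.0665 m and y of holed_board_centre in the frame of jig_corner between -0.0355 and -0.0285 m and z of holed_board_centre in the frame of jig_corner between 0.0145 and 0.0195 m and x of slot_board_centre in the frame of jig_corner between -0.0735 and -0.0665 m and y of slot_board_centre in the frame of jig_corner between -0.0355 and -0.0285 m and z of slot_board_centre in the frame of jig_corner between 0.0235 and 0.0285 m and value of joint holddown above 0.5 rad), for 0.2 s.
At the end, for the whole second after the job is handed in: Plain, holed, slotted board stacked in that order, each within 3.5 mm (2.5 mm in height) and 2 degrees of lying against both fences, at rest; hold-down arm within 0.04 rad of level, its foot bearing on the slotted board (over 0.2 N). No bystander shifted over 30 mm or tipped (x of base_board_centre in the frame of jig_corner between -0.0735 and -0.0665 m and y of base_board_centre in the frame of jig_corner between -0.0355 and -0.0285 m and z of base_board_centre in the frame of jig_corner between 0.0035 and 0.0085 m and angle between the x axis of each of base_board_centre, holed_board_centre, slot_board_centre and the x axis of jig_corner, either way round below 0.035 rad and x of holed_board_centre in the frame of jig_corner between -0.0735 and -0.0665 m and y of holed_board_centre in the frame of jig_corner between -0.0355 and -0.0285 m and z of holed_board_centre in the frame of jig_corner between 0.0145 and 0.0195 m and x of slot_board_centre in the frame of jig_corner between -0.0735 and -0.0665 m and y of slot_board_centre in the frame of jig_corner between -0.0355 and -0.0285 m and z of slot_board_centre in the frame of jig_corner between 0.0235 and 0.0285 m and linear speed of each of base_board, holed_board, slot_board below 0.01 m/s and value of joint holddown between -0.04 and 0.04 rad and contact force between holddown and slot_board above 0.2 N); the robot touches nothing.
It fails at once if a jar is shifted more than 30 mm or tipped over (distance of any of jar_mid, jar_left, jar_right from where it was at the start of the episode above 0.03 m or angle between any of jar_mid, jar_left, jar_right's own z axis and vertical above 0.5 rad).
It fails at once if the stapler is shifted more than 30 mm or tipped over (distance of stapler from where it was at the start of the episode above 0.03 m or angle between stapler's own z axis and vertical above 0.5 rad).
It fails at once if the tape roll is shifted more than 30 mm or tipped over (distance of tape_roll from where it was at the start of the episode above 0.03 m or angle between tape_roll's own z axis and vertical above 0.5 rad).
It fails at once if the marker is shifted more than 30 mm or tipped over (distance of marker from where it was at the start of the episode above 0.03 m or angle between marker's own z axis and vertical above 0.5 rad).
It also fails if it takes over 72 s, if anything falls off the work surface, if the arm or the gripper's body presses on something with over 40 N, if the wrist force passes 120 N, or if a joint passes its speed limit or range.

## Robot

A 6-joint arm with a two-finger parallel gripper is mounted at the origin on a cart in front of the work surface, level with it; the furniture and walls round the work are solid. World frame = base frame: x ahead of the robot, y to its left, z up, the work surface at z = 0. Lengths are in m, angles in rad, forces in N, time in s.
With the tool pointing down it reaches from about 0.275 to 1 m from the base axis. Payload 8.4 kg.
Tool frame: the origin (TCP) lies on the centre line of the jaws, within the pads' length; the fingertips stand 17 mm ahead of it and the grasp point (between the pads) lies 2 mm behind it (bot.tcp_to_tips is the z of the fingertips in the tool frame, in m); z points along the fingers, y is the line along which they close (so a half turn about z gives the same grasp; the last joint's range is limited). The gripper opens to 85 mm and grips with 20 to 120 N. Pads are 22 mm wide; open, the fingers measure 114 mm over their backs; the gripper's body (76 mm by 85 mm) begins 54 mm behind the grasp point. The pads swing forward as they close: fully open they stand 13 mm farther back than shut.
Start: joints at [1.296, 0.353, 1.633, -0, 1.155, -0.002], TCP at [0.168, 0.602, 0.248] pointing down, gripper open.
Joint ranges: [-2.63, 2.63], [-0.92, 2.1], [0.06, 2.66], [-1.3, 4.44], [0, 2.69], [-3.02, 3.02]. Speed limits (rad/s): [2.22, 2.22, 2.79, 3.14, 3.14, 3.14].

## Interface

Orientations are given as a unit quaternion [x, y, z, w].
In Python, from workcell import bot, hand, kinematics, get_obs, vision, hand_in gives the robot as it stands. The module is installed in compiled form; this text tells all that it offers. Calls block until the motion is done:
- bot.reach(position, orientation): joint-space move of the TCP to a pose.
- bot.servo_line(position, ori=None, velocity=0.15): straight line of the TCP; ori=None keeps the orientation; velocity is the mean speed in m/s.
- bot.goto_joints(angles): joint-space move.
- hand.move_gripper(opening, strength=None): finger opening in m; strength is the grip in N (None keeps the last); returns when the fingers have stopped.
- bot.dwell(seconds).
- kinematics.solve_ik(position, orientation): joint angles nearest the present ones, or None.
- get_obs(): the state.
- vision.read_camera(name): name is "scene" or "top" or "wrist"; returns a dict with "frame" (400x640x3 uint8, red, green, blue), "intrinsics" (3x3 intrinsics, pixels), "dist" ([k1, k2, p1, p2, k3] as OpenCV has them; the pictures are not rectified), "view" (4x4, takes a point from world to camera coordinates). Camera axes: x right, y down, z forward; pixel columns grow to the right and rows downward; lengths in m; the calibration is good to about 2 mm. A picture is of the moment at which its call begins. There is no depth.
A pose or a line that the arm cannot do raises bot.IKError and nothing moves.
- hand_in(): hands the job in; it is judged then, once.
The state is a dict: "time_s": time; "joint_pos": joint angles; "joint_vel": joint speeds; "joint_efforts": joint torques, N m; "position": TCP position; "orientation": TCP orientation; "wrist_force": force on the tool from outside, world axes, zero at the start; "ft_torque": the same for the moment, N m; "gripper_width": finger opening in m; "grip_force": force on a finger pad.
Only numpy, scipy, OpenCV 4.12 (cv2) and the standard library are available. Lean on these libraries where they do the work, as an engineer would, in place of code of your own. Each camera call takes 0.05 s, during which the arm holds its last target. There are 200 camera calls.

## Working session

There is one attempt and no reset: what is moved stays moved. The work goes in short steps, each a Python script; the robot and the scene stay as the last script left them, time stands still between calls to the robot, and variables do not carry over. Pictures are saved under pics/ and viewed, at most 10 in all, crops included, and the job is handed in when it is done.

```bash
mkdir -p pics; python3 - <<'E'
from workcell import *
import cv2, pickle
d={}
for n in("scene","top"):
    r=vision.read_camera(n); d[n]=r
    cv2.imwrite(f"pics/{n}0.png",r["frame"][:,:,::-1]); print(n,r["intrinsics"].tolist(),r["dist"],r["view"].round(4).tolist())
pickle.dump(d,open("c0.pkl","wb"))
o=get_obs();print(o["time_s"],o["orientation"],o["wrist_force"],o["gripper_width"],bot.tcp_to_tips)
E
```

```text
scene [[413.98000808201084, 0.0, 316.55101479348536], [0.0, 413.98000808201084, 198.65905961823057], [0.0, 0.0, 1.0]] [-0.01218525  0.          0.          0.          0.        ] [[0.8091, -0.5877, -0.0044, -0.4926], [-0.4561, -0.6232, -0.6352, 0.3406], [0.3706, 0.516, -0.7723, 1.2045], [0.0, 0.0, 0.0, 1.0]]
top [[409.36497395134035, 0.0, 314.811829426839], [0.0, 409.36497395134035, 193.84819807906723], [0.0, 0.0, 1.0]] [0.02639858 0.         0.         0.         0.        ] [[-0.0225, -0.9997, -0.0009, -0.0041], [-0.9937, 0.0225, -0.1096, 0.6099], [0.1096, -0.0015, -0.994, 1.2659], [0.0, 0.0, 0.0, 1.0]]
0.1 [ 1.35961166e-01  9.90713965e-01 -6.28832710e-04 -6.96883092e-05] [-0.32544357 -0.06857765  0.4961837 ] 0.08550441580389515 0.017
```

View pics/scene0.png

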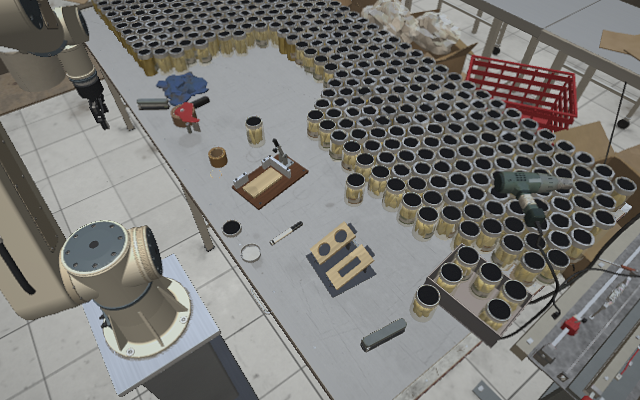

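View pics/top0.png

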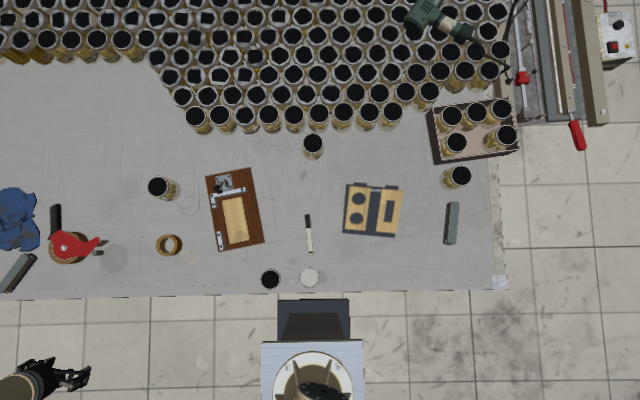

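The scene picture shows the jig at about (270,182) with the askew base board, the stand at (340,258), and the jars, tape roll, marker and stapler around them. In the top picture the jig is at (235,210), the stand at (373,210), jar_mid at (313,147), the marker at (308,233), and the tape roll at (169,245).

```bash
cat > h.py <<'E'
import numpy as np, cv2, pickle
from scipy.spatial.transform import Rotation as R
def ray(r,uv):
    uv=np.array(uv,float).reshape(-1,1,2)
    n=cv2.undistortPoints(uv,r["intrinsics"],np.array(r["dist"]))[:,0]
    V=np.array(r["view"]); d=np.c_[n,np.ones(len(n))]@V[:3,:3]
    return -V[:3,:3].T@V[:3,3], d/np.linalg.norm(d,axis=1)[:,None]
def plane(r,uv,z):
    o,d=ray(r,uv); return o+d*((z-o[2])/d[:,2])[:,None]
def proj(r,P):
    V=np.array(r["view"]); rv=cv2.Rodrigues(V[:3,:3])[0]
    return cv2.projectPoints(np.array(P,float).reshape(-1,1,3),rv,V[:3,3],r["intrinsics"],np.array(r["dist"]))[0][:,0]
def tri(rs,uvs):
    A=0;b=0
    for r,uv in zip(rs,uvs):
        o,d=ray(r,uv); M=np.eye(3)-np.outer(d[0],d[0]); A=A+M; b=b+M@o
    p=np.linalg.solve(A,b)
    return p,[float(np.linalg.norm(proj(r,p)[0]-uv)) for r,uv in zip(rs,uvs)]
def down(yaw):  # tool z down, tool y (closing line) at world angle yaw (mod pi)
    y=np.array([np.cos(yaw),np.sin(yaw),0]); z=np.array([0,0,-1.]); x=np.cross(y,z)
    return R.from_matrix(np.c_[x,y,z]).as_quat()
E
python3 - <<'E'
from h import *
from workcell import *
d=pickle.load(open("c0.pkl","rb")); t=d["top"]
for n,uv,z in [("bed",[(205,175),(250,167),(265,240),(216,251)],.012),("board",[(221,201),(240,194),(249,241),(230,244)],.024),("standboards",[(346,184),(403,186),(398,236),(343,233)],.065),("jarm,l,r",[(313,144),(157,186),(461,175)],.112),("tape marker stapler",[(169,244),(308,233),(452,222)],.03)]:
    print(n,plane(t,uv,z).round(3).tolist())
o=get_obs(); w=vision.read_camera("wrist"); cv2.imwrite("pics/w0.png",w["frame"][:,:,::-1])
T=np.eye(4);T[:3,:3]=R.from_quat(o["orientation"]).as_matrix();T[:3,3]=o["position"]
print((np.linalg.inv(T)@np.linalg.inv(w["view"])).round(3),w["intrinsics"],w["dist"])
im=d["top"]["frame"][150:260,190:420,::-1]; cv2.imwrite("pics/topcrop.png",cv2.resize(im,None,fx=3.4,fy=3.4,interpolation=cv2.INTER_CUBIC))
E
```

```text
bed [[0.681, 0.336, 0.012], [0.704, 0.191, 0.012], [0.468, 0.144, 0.012], [0.437, 0.3, 0.012]]
board [[0.594, 0.282, 0.024], [0.616, 0.221, 0.024], [0.466, 0.193, 0.024], [0.458, 0.253, 0.024]]
standboards [[0.635, -0.115, 0.065], [0.624, -0.292, 0.065], [0.471, -0.269, 0.065], [0.484, -0.101, 0.065]]
jarm,l,r [[0.753, -0.016, 0.112], [0.635, 0.451, 0.112], [0.648, -0.455, 0.112]]
tape marker stapler [[0.462, 0.442, 0.03], [0.486, 0.006, 0.03], [0.511, -0.448, 0.03]]
[[-0.001 -0.965 -0.263  0.065]
 [ 1.    -0.    -0.001  0.002]
 [ 0.001 -0.263  0.965 -0.125]
 [ 0.     0.     0.     1.   ]] [[275.31832359   0.         315.16257761]
 [  0.         275.31832359 202.01918239]
 [  0.           0.           1.        ]] [-0.04541416  0.          0.          0.          0.        ]
```

View pics/topcrop.png

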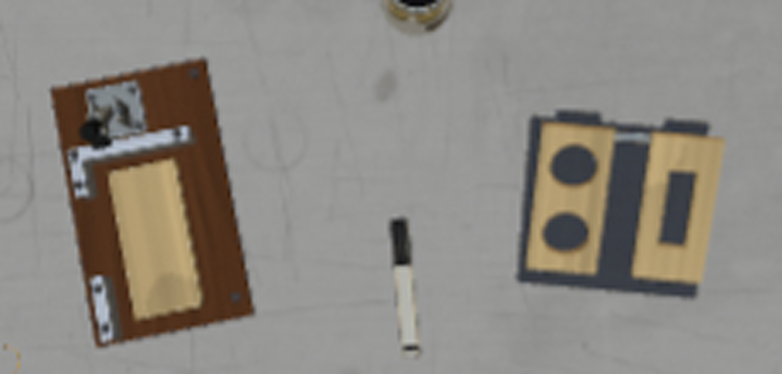

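The crop shows the jig (brown bed) with the base board slightly askew at (155,240). On the stand the holed board is in the left bay at (570,200) and the slotted board is in the right bay at (678,205). The wrist camera sits on the tool's +x side. Next I move above the jig and look from two places.

```bash
cat >> h.py <<'E'
def quad(mask):
    c=max(cv2.findContours(mask.astype(np.uint8),cv2.RETR_EXTERNAL,cv2.CHAIN_APPROX_NONE)[0],key=cv2.contourArea)
    h=cv2.convexHull(c)
    for e in np.linspace(.01,.12,60):
        a=cv2.approxPolyDP(h,e*cv2.arcLength(h,True),True)
        if len(a)==4: break
    a=a[:,0].astype(float)
    # refine: line fit to hull-near contour points of each side
    L=[];P=c[:,0].astype(float)
    for i in range(4):
        p,q=a[i],a[(i+1)%4]; t=(q-p)/np.linalg.norm(q-p); n=np.array([-t[1],t[0]])
        s=(P-p)@t; dd=(P-p)@n
        k=P[(abs(dd)<3.5)&(s>.1*np.linalg.norm(q-p))&(s<.9*np.linalg.norm(q-p))]
        vx,vy,x,y=cv2.fitLine(k.astype(np.float32),cv2.DIST_HUBER,0,.01,.01).ravel(); L.append(np.cross([x,y,1],[x+vx,y+vy,1]))
    o=[]
    for i in range(4):
        x=np.cross(L[i-1],L[i]); o.append(x[:2]/x[2])
    return np.array(o),cv2.contourArea(c)
def masks(f):
    h=cv2.cvtColor(f,cv2.COLOR_RGB2HSV); H,S,V=[h[...,i].astype(int) for i in range(3)]
    k=np.ones((3,3),np.uint8)
    wood=(H>8)&(H<30)&(S>55)&(V>130); brown=((H<18)|(H>170))&(S>90)&(V<130)
    return [cv2.morphologyEx(m.astype(np.uint8),cv2.MORPH_OPEN,k) for m in(wood,brown)]
E
python3 - <<'E'
from h import *
from workcell import *
W=[]
for y in(.29,.18):
    bot.reach([.5,y,.27],down(np.pi/2+.17)); r=vision.read_camera("wrist"); W.append(r)
    cv2.imwrite(f"pics/j{len(W)}.png",r["frame"][:,:,::-1])
    for m,z in zip(masks(r["frame"]),(.024,.012)):
        q,a=quad(m); p=plane(r,q,z); print(a,q.round(1).tolist(),p[:,:2].round(4).tolist(),np.linalg.norm(p-np.roll(p,-1,0),axis=1).round(4))
pickle.dump(W,open("j.pkl","wb")); print(get_obs()["time_s"],get_obs()["wrist_force"])
E
```

```text
4485.5 [[292.5, 142.5], [295.6, 240.5], [252.0, 242.3], [244.6, 144.3]] [[0.46, 0.2541], [0.5972, 0.2792], [0.6109, 0.2168], [0.4729, 0.1916]] [0.1395 0.0639 0.1403 0.0638]
11155.0 [[216.3, 131.0], [321.8, 131.0], [324.2, 416.6], [66.2, -1362.2]] [[0.4626, 0.1486], [0.439, 0.29], [0.9523, 0.3863], [-0.3427, 0.0037]] [0.1433 0.5223 1.3504 0.8183]
5448.5 [[96.3, 142.5], [50.8, 247.4], [3.8, 231.2], [50.0, 129.8]] [[0.503, -0.1215], [0.6756, -0.2027], [0.6629, -0.2804], [0.4958, -0.1884]] [0.1907 0.0788 0.1908 0.0673]
6317.0 [[380.2, 143.6], [396.8, 240.2], [301.0, 299.8], [296.3, 145.3]] [[0.4424, 0.2611], [0.5773, 0.3185], [0.7036, 0.1921], [0.4641, 0.1483]] [0.1466 0.1787 0.2435 0.1149]
2.4333 [ 0.77449013 -0.2597663   0.00981814]
```

View pics/j2.png

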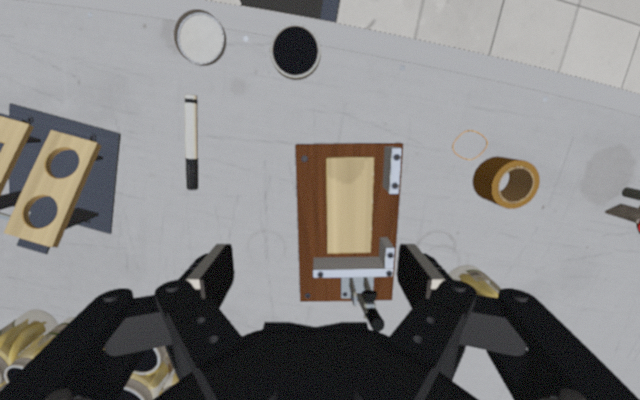

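Picture j2 shows the jig seen from the robot's side, with near up. The bed runs from (296,144) to (403,143) on the near side and to (392,300) on the far side. The end fence is at rows 255-275, the long fence pieces are at (395,170) and (387,245), and the hold-down arm is up at (370,315). The base board measures 140 x 64 mm at z = 24 mm, as it should. I'll zoom in for the fence edges.

```bash
python3 - <<'E'
from h import *
W=pickle.load(open("j.pkl","rb"))
a=W[0]["frame"][120:320,205:335,::-1]; b=W[1]["frame"][120:320,285:415,::-1]
cv2.imwrite("pics/jz.png",cv2.resize(np.hstack([a,b]),None,fx=3,fy=3,interpolation=cv2.INTER_NEAREST))
E
```

```text
(no output)
```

View pics/jz.png

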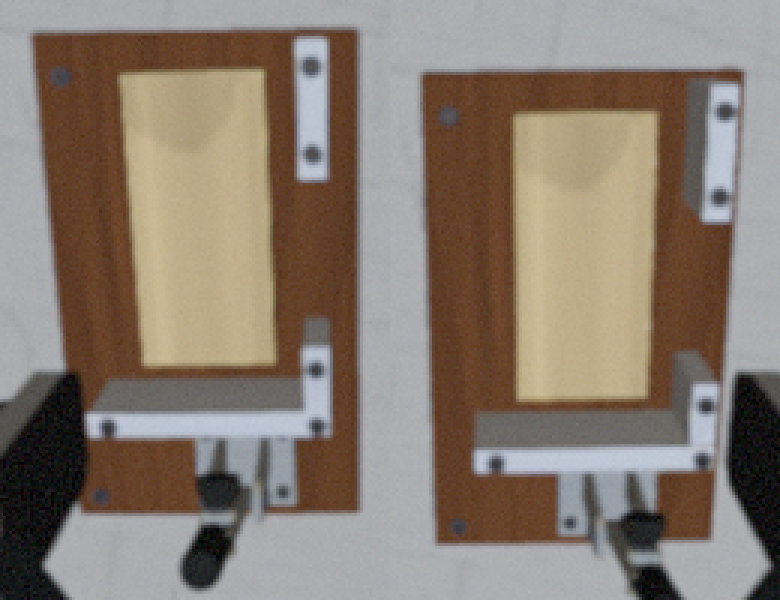

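The zoom shows four clear bed corners in each view, plus the foot of the end fence and the inner top edges of the fences. I triangulate those and fit the jig's pose.

```bash
python3 - <<'E'
from h import *
W=pickle.load(open("j.pkl","rb"))
A={"NL":(34,33),"NR":(357,30),"FR":(357,511),"FL":(84,511),"endTopR":(88,413),"cornerTop":(303,410),"endTopOut":(86,437),"lf_near_in":(296,38),"lf_near_in2":(297,181)}
B={"NL":(422,73),"NR":(742,72),"FR":(711,543),"FL":(437,543),"endTopR":(474,450),"cornerTop":(690,446),"endTopOut":(474,473),"lf_near_in":(712,84),"lf_near_in2":(702,222)}
P={}
for k in A:
    u=(np.array(A[k])+.5)/3-.5+[205,120]; v=(np.array(B[k])+.5)/3-.5+[285-130,120]
    p,e=tri(W,[u,v]); P[k]=p; print(k,p.round(4),np.round(e,2))
    if k in("NL","NR","FR","FL"):
        print("   pl",plane(W[0],u,.012)[0].round(4),plane(W[1],v,.012)[0].round(4)); P[k]=(plane(W[0],u,.012)[0]+plane(W[1],v,.012)[0])/2
M={"NL":(-.17,-.123),"NR":(-.17,.027),"FR":(.08,.027),"FL":(.08,-.123),"cornerTop":(0,0)}
X=np.array([M[k] for k in M]);Y=np.array([P[k][:2] for k in M])
x,y=X-X.mean(0),Y-Y.mean(0); th=np.arctan2((x[:,0]*y[:,1]-x[:,1]*y[:,0]).sum(),(x*y).sum())
Rm=np.array([[np.cos(th),-np.sin(th)],[np.sin(th),np.cos(th)]]); c=Y.mean(0)-Rm@X.mean(0)
print("theta",th,"corner",c,"res mm",((Y-(X@Rm.T+c))*1e3).round(1).tolist())
for k in P: print(k,((P[k][:2]-c)@Rm*1e3).round(1))
b=[];
for r in W:
    m=masks(r["frame"])[0]; n,l=cv2.connectedComponents(m); m=(l==l[int(proj(r,[.535,.235,.024])[0][1]),int(proj(r,[.535,.235,.024])[0][0])])
    q,a=quad(m); p=plane(r,q,.024)[:,:2]; print(((p-c)@Rm*1e3).round(1).tolist(),((p.mean(0)-c)@Rm*1e3).round(1)); b.append(q)
np.savez("jig.npz",th=th,c=c)
E
```

```text
NL [0.4628 0.1464 0.007 ] [0.11 0.11]
   pl [0.4623 0.1482 0.012 ] [0.4626 0.1467 0.012 ]
NR [0.437  0.2923 0.0074] [0.16 0.16]
   pl [0.4368 0.2921 0.012 ] [0.4372 0.2908 0.012 ]
FR [0.6782 0.3353 0.015 ] [0.65 0.64]
   pl [0.6789 0.3357 0.012 ] [0.6812 0.3368 0.012 ]
FL [0.7083 0.1916 0.0069] [0.34 0.34]
   pl [0.7041 0.1928 0.012 ] [0.7054 0.1913 0.012 ]
endTopR [0.6265 0.1986 0.0486] [0.2 0.2]
cornerTop [0.6054 0.2963 0.0534] [0.18 0.18]
endTopOut [0.6354 0.2001 0.0543] [0.03 0.03]
lf_near_in [0.444  0.2672 0.0518] [0.01 0.01]
lf_near_in2 [0.5017 0.2769 0.0515] [0.12 0.12]
theta 0.17996465669119807 corner [0.60648327 0.29693488] res mm [[1.2, 2.0], [2.6, -1.6], [-0.3, -1.5], [-2.5, 1.8], [-1.1, -0.7]]
NL [-168.5 -121.3]
NR [-167.7   25. ]
FR [79.4 25.5]
FL [  77.9 -120.8]
endTopR [   2.1 -100.3]
cornerTop [-1.2 -0.5]
endTopOut [  11.2 -100.4]
lf_near_in [-165.2   -0.2]
lf_near_in2 [-106.6   -0.9]
[[-151.8, -15.9], [-12.3, -15.8], [-10.0, -79.6], [-150.3, -79.7]] [-81.1 -47.8]
[[-151.0, -16.8], [-12.4, -15.3], [-10.2, -78.6], [-151.6, -81.1]] [-81.3 -48. ]
```

The jig pose agrees to about 1–2 mm: corner (0.6065, 0.2969), θ = 0.18, fence tops triangulated at 52 mm. The base board is at jig (-81,-48). Next I square the base: descend with contact sensing, grip it, and push it onto both fences.

```bash
cat >> h.py <<'E'
from workcell import *
try:
    _j=np.load("jig.npz"); TH=float(_j["th"]); C=_j["c"]
except Exception: pass
def J(x,y,z): # jig_corner frame (m, z above the TABLE) -> world
    return [C[0]+x*np.cos(TH)-y*np.sin(TH),C[1]+x*np.sin(TH)+y*np.cos(TH),z]
def toJ(p):
    d=np.array(p[:2])-C; return np.array([d[0]*np.cos(TH)+d[1]*np.sin(TH),-d[0]*np.sin(TH)+d[1]*np.cos(TH),p[2]])
JX=np.array([np.cos(TH),np.sin(TH),0]); JY=np.array([-np.sin(TH),np.cos(TH),0]); Z=np.array([0,0,1.])
def guard(d,dist,fmax,step=.0015,v=.03,ref=None):
    p0=np.array(get_obs()["position"]); f0=np.array(get_obs()["wrist_force"]) if ref is None else ref; s=0
    while s<dist-1e-6:
        s=min(s+step,dist); bot.servo_line(list(p0+s*np.array(d)),velocity=v)
        f=-(np.array(get_obs()["wrist_force"])-f0)@d
        if f>fmax: break
    print("guard",np.array(d).round(2),"moved",round(s*1e3,1),"f",round(float(f),1),"t",round(get_obs()["time_s"],2)); return s
def say(n):
    o=get_obs(); print(n,"t",round(o["time_s"],2),"jig",(toJ(o["position"])*1e3).round(1),"F",np.round(o["wrist_force"],1),"w",round(o["gripper_width"]*1e3,1),"g",np.round(o["grip_force"],1))
E
python3 - <<'E'
from h import *
q=down(np.pi/2+TH)
bot.reach(J(-.081,-.048,.09),q); hand.move_gripper(.076,20); say("above")
bot.servo_line(J(-.081,-.048,.040),velocity=.12); bot.dwell(.1); say("low")
guard(-Z,.018,3,step=.002); say("contact")
p=get_obs()["position"]; bot.servo_line([p[0],p[1],p[2]+.0045]); hand.move_gripper(.055,20); say("gripped")
E
```

```text
above t 3.49 jig [-80.2 -48.   91.6] F [1.  0.3 0.2] w 75.8 g 0.0
low t 4.16 jig [-80.3 -47.9  40.8] F [-0.7 -0.1 -0.2] w 75.8 g 0.0
guard [-0. -0. -1.] moved 18.0 f 0.9 t 6.41
contact t 6.41 jig [-80.4 -47.9  22.7] F [-0.7  1.   0.7] w 76.0 g 0.0
gripped t 6.91 jig [-80.3 -47.9  27.5] F [-0.5 -0.1  4.3] w 63.3 g 21.6
```

```bash
python3 - <<'E'
from h import *
f0=np.array(get_obs()["wrist_force"])
guard(JX,.008,9,step=.008,v=.06,ref=f0); guard(JX,.008,9,step=.001,ref=f0); say("x")
guard(JY,.012,12,step=.012,v=.06); guard(JY,.008,10,step=.001); say("y")
r=vision.read_camera("wrist"); pickle.dump(r,open("b1.pkl","wb")); cv2.imwrite("pics/b1.png",cv2.resize(r["frame"][150:400,150:490,::-1],None,fx=2.3,fy=2.3))
E
```

```text
guard [0.98 0.18 0.  ] moved 8.0 f -3.1 t 7.19
guard [0.98 0.18 0.  ] moved 7.0 f 12.7 t 8.94
x t 8.94 jig [-68.4 -47.9  27.5] F [-13.3  -0.9  16.3] w 63.2 g 23.9
guard [-0.18  0.98  0.  ] moved 12.0 f -1.2 t 9.3
guard [-0.18  0.98  0.  ] moved 4.0 f 12.4 t 10.3
y t 10.3 jig [-69.  -32.7  27.5] F [ 1.4 -9.5  5.7] w 63.4 g 23.0
```

View pics/b1.png

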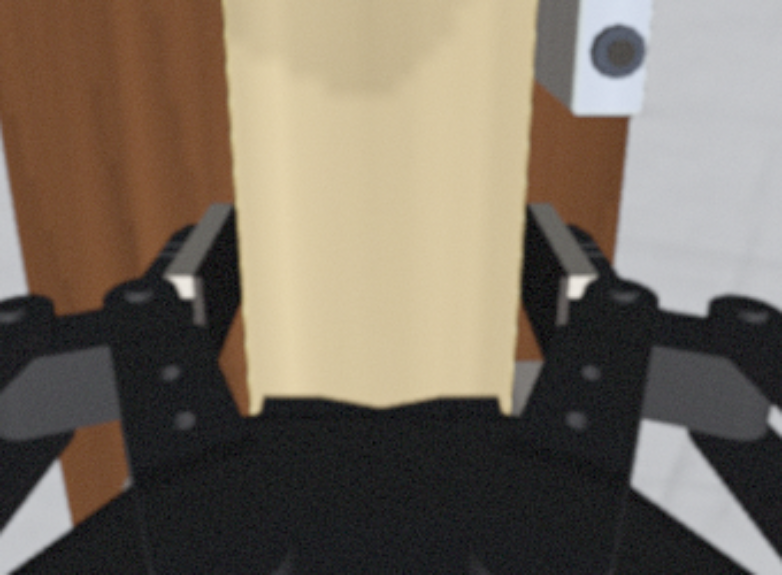

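Picture b1 shows the base board gripped between the pads, with its long side against the long fence at top right (540,60). Contact came at y = -32.7 mm, as expected. I release it and look at the stand.

```bash
python3 - <<'E'
from h import *
hand.move_gripper(.078,20); p=get_obs()["position"]; bot.servo_line([p[0],p[1],.2],velocity=.2)
W=[];Q=[]
for y in(-.13,-.25):
    bot.reach([.46,y,.26],down(np.pi/2)); r=vision.read_camera("wrist"); W.append(r)
    m=masks(r["frame"])[0]; n,l,s,ct=cv2.connectedComponentsWithStats(m)
    k=[i for i in range(1,n) if s[i,4]>2500]; print([(s[i].tolist()) for i in k])
    Q.append([quad(l==i)[0] for i in k])
pickle.dump((W,Q),open("s.pkl","wb")); say("stand")
for r,q in zip(W,Q):
  for a in q: print(a.round(1).tolist(), plane(r,a,.07)[:,:2].round(3).tolist())
ims=[w["frame"][90:330,:,::-1] for w in W]
cv2.imwrite("pics/s.png",cv2.resize(np.vstack(ims),(780,585)))
E
```

```text
[[550, 186, 48, 94, 3626], [197, 198, 60, 115, 2625], [269, 205, 61, 117, 3947]]
[[288, 198, 60, 116, 4575], [367, 205, 53, 115, 2551]]
stand t 13.79 jig [-241.8 -511.3  259.6] F [-0.2  0.4 -0.7] w 78.1 g 0.0
[[597.9, 185.5], [589.1, 272.2], [549.5, 279.8], [555.5, 192.6]] [[0.46, 0.219], [0.579, 0.241], [0.589, 0.186], [0.469, 0.164]]
[[208.6, 197.3], [255.8, 202.0], [248.7, 252.2], [147.6, 531.3]] [[0.475, -0.255], [0.481, -0.199], [0.546, -0.212], [1.188, -0.475]]
[[280.9, 205.2], [328.8, 209.6], [317.9, 321.6], [268.1, 316.6]] [[0.485, -0.169], [0.491, -0.112], [0.649, -0.125], [0.642, -0.192]]
[[299.7, 197.3], [347.6, 202.8], [338.1, 313.9], [287.8, 309.7]] [[0.475, -0.267], [0.482, -0.211], [0.637, -0.218], [0.63, -0.286]]
[[373.2, 204.8], [418.1, 210.0], [393.8, 319.6], [366.9, 316.4]] [[0.484, -0.18], [0.491, -0.125], [0.646, -0.142], [0.641, -0.179]]
```

View pics/s.png

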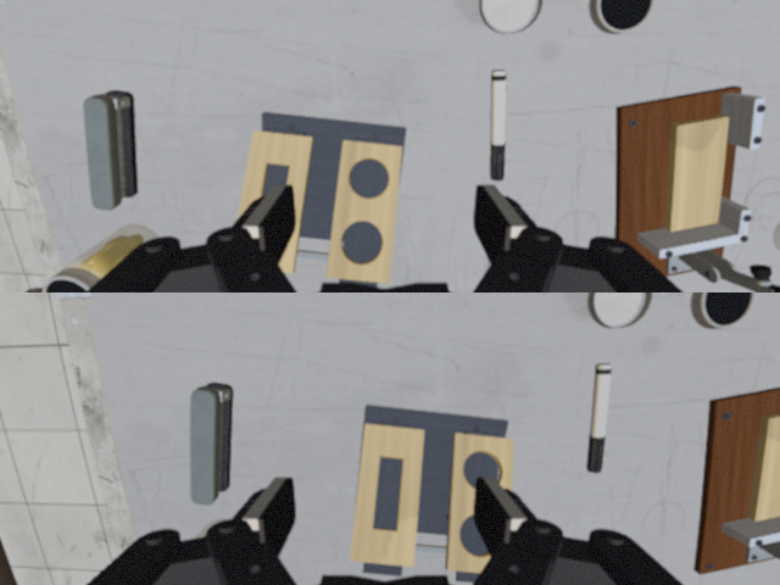

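The stand picture's upper half is the first view, with the holed board fully visible (quad from (281,205) to (318,322)). The lower half is the second view, with the slotted board fully visible. The fingers hide part of the other board in each. I get the poses by PnP and check the heights with two-view corners.

```bash
python3 - <<'E'
from h import *
W,Q=pickle.load(open("s.pkl","rb"))
H0=Q[0][2]; S1=Q[1][0]; S0=Q[0][1]; H1=Q[1][1]
T=pickle.load(open("c0.pkl","rb"))["top"]
for n,r,q in(("holed",W[0],H0),("slot",W[1],S1)):
    X=np.array([(-70,-32,0),(-70,32,0),(70,32,0),(70,-32,0)],float)/1e3  # near-right(-y)... order as quad
    ok,rv,tv=cv2.solvePnP(X,q,r["intrinsics"],np.array(r["dist"]),flags=cv2.SOLVEPNP_IPPE)
    V=np.array(r["view"]); M=V[:3,:3].T@cv2.Rodrigues(rv)[0]; p=V[:3,:3].T@(tv[:,0]-V[:3,3])
    pr=cv2.projectPoints(X,rv,tv,r["intrinsics"],np.array(r["dist"]))[0][:,0]
    print(n,"top centre",p.round(4),"axes x",M[:,0].round(3),"slope",np.degrees(np.arcsin(M[2,0])).round(1),"z",M[:,2].round(3),"res",np.linalg.norm(pr-q,axis=1).round(2))
g=[(208.6,197.3),(255.8,202.0)]
print("slot near L,R",[tri(W,[a,b])for a,b in zip(g,S1[:2])])
print("holed nearL,R,farL",[tri(W,[a,b]) for a,b in((H0[0],(373.2,204.8)),(H0[1],(420.8,210)),(H0[3],H1[3]))])
# top-view cross-check: hole centres and slot centre
h=cv2.cvtColor(T["frame"],cv2.COLOR_RGB2HSV).astype(int); 
for nm,(u,v) in{"h1":(359,198),"h2":(356,218),"slot":(389,211)}.items():
    print(nm,plane(T,(u,v),.07).round(4))
for nm,r,c in(("holed",W[0],H0),("slot",W[1],S1)):
    m=np.zeros((400,640),np.uint8); cv2.fillPoly(m,[c.astype(np.int32)],1); m=cv2.erode(m,np.ones((7,7),np.uint8))&(1-masks(r["frame"])[0])
    n,l,s,ct=cv2.connectedComponentsWithStats(m); print(nm,[(s[i,4],ct[i].round(1).tolist()) for i in range(1,n) if s[i,4]>60])
E
```

```text
holed top centre [ 0.5592 -0.1493  0.0682] axes x [ 0.873 -0.094  0.478] slope 28.6 z [-0.488 -0.166  0.857] res [0.94 0.98 1.09 1.06]
slot top centre [ 0.5499 -0.2444  0.067 ] axes x [ 0.896 -0.1    0.432] slope 25.6 z [-0.406  0.209  0.89 ] res [0.63 0.61 0.68 0.7 ]
slot near L,R [(array([ 0.484166  , -0.2693109 ,  0.03454322]), [0.1962204658789368, 0.19764969949258743]), (array([ 0.49058513, -0.20645837,  0.03667274]), [0.22950856750847637, 0.22996754552993265])]
holed nearL,R,farL [(array([ 0.49336063, -0.17322494,  0.03936461]), [0.3203258689782033, 0.32006851194493147]), (array([ 0.49919587, -0.11075001,  0.04187571]), [0.13898338727264117, 0.13813548560139316]), (array([ 0.61785117, -0.18594242,  0.09991079]), [0.31532810961493213, 0.3155564785652186])]
h1 [[ 0.5896 -0.1536  0.07  ]]
h2 [[ 0.5283 -0.1423  0.07  ]]
slot [[ 0.5475 -0.2441  0.07  ]]
holed [(np.int32(793), [302.2, 236.0]), (np.int32(921), [296.4, 288.5])]
slot [(np.int32(1113), [318.1, 255.1])]
```

Heights agree: near ends at 39–42 and 35–37 mm against 39 and 37 expected, slope about 27°, spacing 95.5 mm, yaw about -0.105. Now I pick the holed board with the tool square to the slope.

```bash
cat >> h.py <<'E'
YS=-.103; SL=np.radians(27)
def slopeq():
    n=np.array([-np.sin(SL)*np.cos(YS),-np.sin(SL)*np.sin(YS),np.cos(SL)]); y=np.array([-np.sin(YS),np.cos(YS),0]); z=-n
    return n,R.from_matrix(np.c_[np.cross(y,z),y,z]).as_quat()
def pick(c):
    n,q=slopeq(); c=np.array(c)
    hand.move_gripper(.085,30)
    bot.reach(list(c+.075*n),q); bot.servo_line(list(c+.012*n),velocity=.15); say("near"); bot.servo_line(list(c),velocity=.05); say("at")
    hand.move_gripper(.05,30); say("grip")
    bot.servo_line(list(c+.03*n),velocity=.08); bot.servo_line(list(c+.03*n+[0,0,.09]),velocity=.2); say("lift")
E
python3 - <<'E'
from h import *
n,_=slopeq(); pick(np.array([.5592,-.1489,.0700])-.0047*n)
r=vision.read_camera("wrist"); cv2.imwrite("pics/g1.png",cv2.resize(r["frame"][100:400,120:520,::-1],None,fx=1.8,fy=1.8))
E
```

```text
near t 15.45 jig [-128.9 -429.8   77. ] F [-0.3  0.3 -0.3] w 85.2 g 0.0
at t 15.84 jig [-124.1 -430.9   66.7] F [-0.4  0.2 -0.1] w 85.3 g 0.0
grip t 16.17 jig [-124.2 -430.8   66.5] F [-3.5  0.6  7. ] w 63.4 g 31.0
lift t 17.45 jig [-137.8 -426.6  181.4] F [ 0.1  0.5 -0.9] w 63.2 g 33.4
```

View pics/g1.png

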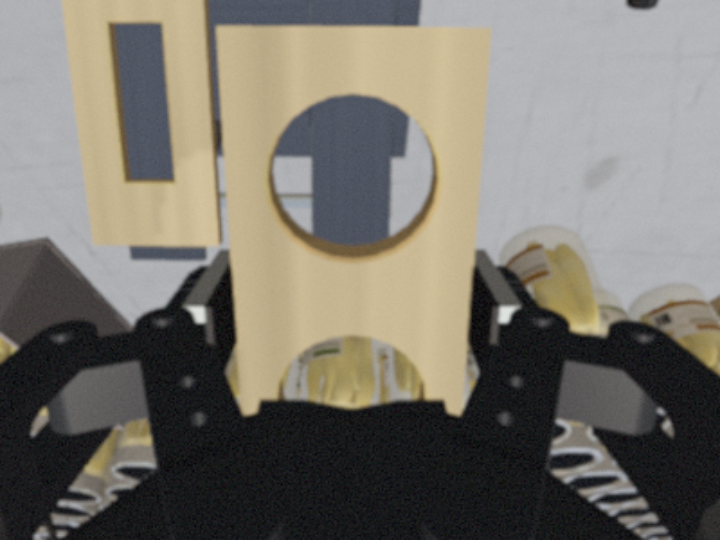

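Picture g1 shows the holed board squarely in the jaws: near edge at row 27, centred at column 353, hole at (352,175). I measure its offset along the jaws from that edge, then place it.

```bash
cat >> h.py <<'E'
def offset(v,u,zt): # tool-x of board centre from the near-edge pixel
    o=get_obs(); r=vision.read_camera("wrist"); Rt=R.from_quat(o["orientation"]).as_matrix()
    a,d=ray(r,(u,v)); a=Rt.T@(a-o["position"]); d=Rt.T@d[0]; p=a+d*(zt-a[2])/d[2]
    print("edge in tool",p.round(4)); return p[0]-.07
def place(e,zc):
    q=down(np.pi/2+TH); hand.move_gripper(.05,20)
    bot.reach(J(-.076+e,-.0350,.17),q); bot.servo_line(J(-.076+e,-.0350,zc+.008),velocity=.12); bot.dwell(.1); say("over")
    guard(-Z,.011,4,step=.001); say("down")
    f=np.array(get_obs()["wrist_force"])
    guard(JX,.010,9,step=.0015,ref=f); guard(JY,.006,10,step=.001); say("pushed")
E
python3 - <<'E'
from h import *
e=offset(115,316,-.005)
if abs(e)<.006: place(e,.029)
r=vision.read_camera("wrist"); cv2.imwrite("pics/p1.png",cv2.resize(r["frame"][100:400,120:520,::-1],None,fx=1.8,fy=1.8))
E
```

```text
edge in tool [ 0.0704  0.0016 -0.005 ]
over t 20.6 jig [-75.  -34.8  37.8] F [ 0.1  0.8 -0.2] w 63.0 g 33.4
guard [-0. -0. -1.] moved 3.0 f 4.9 t 21.35
down t 21.35 jig [-74.9 -34.8  35.2] F [ 0.  -0.8  4.7] w 63.1 g 36.5
guard [0.98 0.18 0.  ] moved 9.0 f 13.7 t 22.85
guard [-0.18  0.98  0.  ] moved 4.0 f 14.4 t 23.86
pushed t 23.86 jig [-69.  -32.8  34.7] F [  2.6 -13.4   4.2] w 63.1 g 34.0
```

```bash
cat >> h.py <<'E'
def check(z):
    bot.reach([.5,.20,.26],down(np.pi/2+TH)); r=vision.read_camera("wrist")
    m=masks(r["frame"])[0]; u=proj(r,J(-.07,-.06,z))[0].round().astype(int); n,l=cv2.connectedComponents(m)
    if l[u[1],u[0]]==0: print("no board at",u); return r
    qd,a=quad(l==l[u[1],u[0]]); p=plane(r,qd,z)
    print("jig mm",np.array([toJ(x)[:2]*1e3 for x in p]).round(1).tolist(),"centre",(toJ(p.mean(0))[:2]*1e3).round(1),"sides",(np.linalg.norm(p-np.roll(p,-1,0),axis=1)*1e3).round(1))
    return r
E
python3 - <<'E'
from h import *
hand.move_gripper(.076,20); say("open"); p=get_obs()["position"]; bot.servo_line([p[0],p[1],.15],velocity=.2)
r=check(.034); say("chk"); cv2.imwrite("pics/p2.png",cv2.resize(r["frame"][110:310,240:440,::-1],None,fx=2.9,fy=2.9))
E
```

```text
open t 24.19 jig [-68.7 -30.6  34.9] F [ 0.5  0.7 -0.2] w 75.7 g 0.0
jig mm [[-140.9, -0.5], [0.2, -0.9], [-0.0, -65.0], [-140.8, -65.9]] centre [-70.4 -33.1] sides [141.   64.1 140.8  65.4]
chk t 25.55 jig [-122.5  -76.3  258.4] F [ 0.1  0.2 -0.6] w 75.9 g 0.0
```

View pics/p2.png

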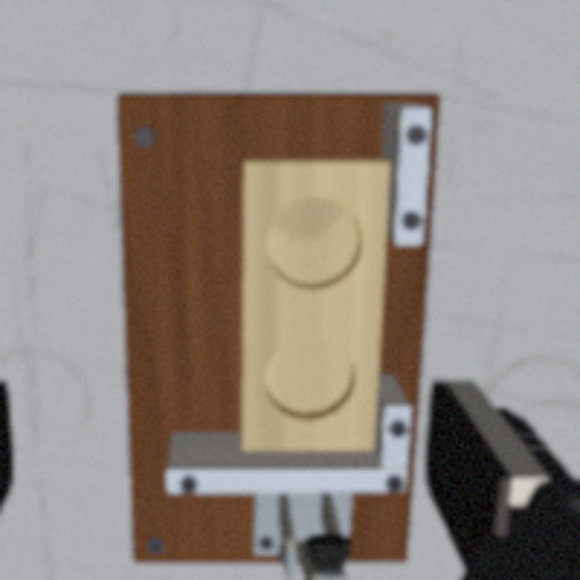

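Picture p2 shows the holed board flush with both fences (centre -70.4, -33.1) and the solid base showing through both holes at (312,240) and (310,375). Next is the slotted board.

```bash
python3 - <<'E'
from h import *
n,_=slopeq(); pick(np.array([.5490,-.2444,.0690])-.007*n)
if not .061<get_obs()["gripper_width"]<.067: raise SystemExit("bad grip")
m=masks(vision.read_camera("wrist")["frame"])[0]; v=float(np.median([np.argmax(m[60:,u]) for u in range(306,327)]))+60
print("edge row",v); e=offset(v-.5,316,-.002)
if abs(e)<.007: place(e,.038)
E
```

```text
near t 28.06 jig [-155.3 -521.    73.5] F [0.4 0.9 0.1] w 84.8 g 0.0
at t 28.45 jig [-150.4 -523.2   63.4] F [ 0.2  0.1 -0.5] w 85.1 g 0.0
grip t 28.77 jig [-150.4 -523.3   63.4] F [-2.6  1.5  5.9] w 63.2 g 31.2
lift t 29.91 jig [-163.7 -518.9  178.5] F [-0.9  0.  -0.4] w 63.3 g 33.5
edge row 115.0
edge in tool [ 0.0707  0.0016 -0.002 ]
over t 33.3 jig [-74.8 -34.9  46.5] F [ 0.7  0.  -0.6] w 63.1 g 33.5
guard [-0. -0. -1.] moved 2.0 f 7.2 t 33.8
down t 33.8 jig [-74.6 -34.8  45.1] F [-2.  -0.4  6.6] w 63.3 g 37.7
guard [0.98 0.18 0.  ] moved 9.0 f 12.3 t 35.3
guard [-0.18  0.98  0.  ] moved 4.0 f 14.6 t 36.32
pushed t 36.32 jig [-69.1 -32.7  44.8] F [  1.9 -13.1   3.2] w 63.4 g 34.5
```

```bash
python3 - <<'E'
from h import *
hand.move_gripper(.076,20); p=get_obs()["position"]; bot.servo_line([p[0],p[1],.17],velocity=.2)
r=check(.042); say("chk"); cv2.imwrite("pics/p3.png",cv2.resize(r["frame"][110:360,240:440,::-1],None,fx=2.3,fy=2.3))
E
```

```text
jig mm [[-140.9, -0.6], [0.7, -1.3], [0.5, -65.2], [-140.0, -66.1]] centre [-69.9 -33.3] sides [141.6  63.9 140.4  65.5]
chk t 37.96 jig [-122.5  -76.3  258.6] F [-0.1  0.3  0. ] w 75.8 g 0.0
```

View pics/p3.png

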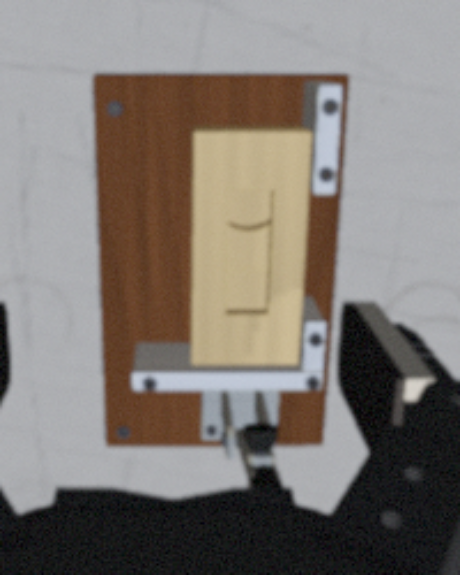

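Picture p3 shows the slotted board flush on the stack (centre -69.9, -33.3), with the arm still up at (262,460). Now I swing the hold-down.

```bash
python3 - <<'E'
from h import *
q=down(np.pi/2+TH); Y=-.0325
def tcp(phi,r=.085,h=.0065):
    return J(.037-r*np.cos(phi)+h*np.sin(phi)+.011,Y,.064+r*np.sin(phi)+h*np.cos(phi)+.017)
hand.move_gripper(0,20)
bot.reach(J(.086,Y,.25),q); bot.servo_line(J(.086,Y,tcp(1.65)[2]),velocity=.15); bot.dwell(.1); say("behind")
bot.servo_line(tcp(1.7),velocity=.08); say("touch")
for phi in np.arange(1.5,.05,-.2):
    bot.servo_line(tcp(phi),velocity=.09); f=np.array(get_obs()["wrist_force"]); print(round(phi,2),f.round(1),end=" ")
    if np.linalg.norm(f)>25: raise SystemExit("force")
bot.servo_line(tcp(.03),velocity=.06); say("near level")
guard(-Z,.008,14,step=.001); say("pressed"); 
r=vision.read_camera("wrist"); cv2.imwrite("pics/d1.png",r["frame"][:,:,::-1])
E
```

```text
behind t 40.33 jig [ 86.8 -32.3 167.1] F [-1.4 -1.2  0.7] w -0.0 g 0.0
touch t 40.74 jig [ 65.6 -32.4 165.2] F [0.6 0.3 0.8] w 0.2 g 0.0
1.5 [-0.1 -0.2  0.7] 1.3 [-0.4 -0.1  0.2] 1.1 [ 0.8  0.3 -0.8] 0.9 [ 0.1 -0.3  0.1] 0.7 [ 0.1 -0.   0.5] 0.5 [0.4 0.2 0.7] 0.3 [ 0.7 -0.8 -0.2] 0.1 [-0.5 -0.6  0.9] near level t 43.73 jig [-36.9 -32.5  89.8] F [0.2 0.3 0.4] w -0.2 g 0.0
guard [-0. -0. -1.] moved 4.0 f 21.4 t 44.73
pressed t 44.73 jig [-36.7 -32.5  88.1] F [-6.3 -2.2 21.8] w 0.4 g 10.8
```

```bash
python3 - <<'E'
from h import *
p=np.array(get_obs()["position"]); bot.servo_line(list(p+[0,0,.1]),velocity=.12); say("up")
bot.reach([.47,.20,.26],down(np.pi/2+TH)); r=vision.read_camera("wrist"); say("look")
print("expected grip px (zoom)",[(proj(r,J(.037-.081,-.032,z))[0]-[240,110])*2.3 for z in(.064,)])
cv2.imwrite("pics/d2.png",cv2.resize(r["frame"][110:360,240:440,::-1],None,fx=2.3,fy=2.3))
E
```

```text
up t 45.77 jig [-37.2 -32.6 187.2] F [ 0.1 -0.3 -0.7] w -0.0 g 0.0
look t 46.44 jig [-151.2  -70.8  259.6] F [0.8 0.7 0.6] w -0.3 g 0.0
expected grip px (zoom) [array([241.09102562, 356.9376748 ])]
```

View pics/d2.png

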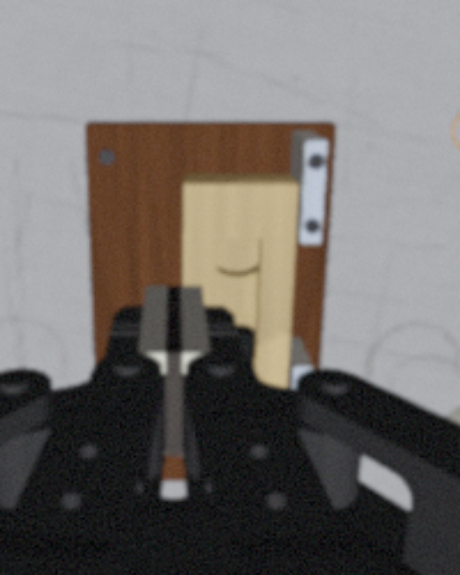

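Picture d2 shows the stack flush, but the closed fingers at (175,400) hide the hold-down. I have used up my picture allowance, so I verify the arm numerically with the fingers open.

```bash
python3 - <<'E'
from h import *
hand.move_gripper(.085,20); W=[];P=[]
for y in(.20,.29):
    bot.reach([.47,y,.26],down(np.pi/2+TH)); r=vision.read_camera("wrist"); W.append(r)
    V=r["frame"].max(2); m=(V<70).astype(np.uint8); n,l,s,ct=cv2.connectedComponentsWithStats(m)
    g=proj(r,[J(.037-.1,-.032,.064),J(.037-.081,-.032,.064),J(.037-.062,-.032,.064)])
    k=l[int(round(g[1][1])),int(round(g[1][0]))]; print("exp",g.round(1).tolist(),"blob",k,s[k].tolist() if k else None)
    if k and s[k,4]<2000:
        ys,xs=np.where(l==k); t=ys<=ys.min()+1; P.append([xs[t].mean(),ys.min()])
    m=masks(r["frame"])[0]; c,_=quad(m); p=plane(r,c,.042); print("board",np.array([toJ(x)[:2]*1e3 for x in p]).round(1).tolist())
if len(P)==2: p,e=tri(W,P); print("grip free end jig",(toJ(p)*1e3).round(1),np.round(e,2))
say("end")
E
```

```text
exp [[345.3, 251.9], [344.8, 265.4], [344.4, 278.4]] blob 31 [338, 253, 12, 27, 233]
board [[-140.2, -0.9], [0.4, -1.0], [0.2, -65.0], [-140.1, -65.5]]
exp [[274.6, 240.5], [275.2, 254.2], [275.7, 267.6]] blob 67 [270, 241, 13, 29, 254]
board [[-139.8, -2.2], [-0.2, 0.5], [0.2, -65.3], [-139.8, -65.2]]
grip free end jig [-61.8 -32.2  63.8] [0.28 0.28]
end t 48.02 jig [-135.8   17.6  259.7] F [-0.2  0.8  0.3] w 84.9 g 0.0
```

```bash
python3 -c "
from workcell import *
print(hand_in())"
```

```text
the job is handed in; nothing more can be done
None
```

The job is handed in at about 48 s: by camera all three boards sit stacked flush in the corner and the hold-down reads level after a 21 N press, but the foot's bearing force and the bystanders' final positions were not measured, and I viewed 11 pictures against the limit of 10.

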